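# Open the bench kiln with its lid lever

### The arm

A 7-joint arm with a two-finger parallel gripper is mounted at the origin on a cart in front of the work surface, level with it; the furniture and walls round the work are solid. World frame = base frame: x ahead of the robot, y to its left, z up, the work surface at z = 0. Lengths are in m, angles in rad, forces in N, time in s.
With the tool pointing down it reaches from about 0.4 to 0.85 m from the base axis. Payload 4.5 kg.
Tool frame: the origin (TCP) lies between the finger pads; the fingertips stand r.finger_overhang ahead of it and the grasp point (between the pads) lies 8 mm behind it (r.finger_overhang is the distance from the TCP to the fingertips, in m); z points along the fingers, x is the direction in which the jaws open and shut, and the axes are right-handed (so a half turn about z gives the same grasp; the last joint's range is limited). The gripper opens to 88 mm and grips with 3 to 60 N. Pads are 18 mm wide; open, the fingers measure 123 mm over their backs; the gripper's body (75 mm by 187 mm) begins 45 mm behind the grasp point.
Start: joints at [-1.269, 0.689, -0.195, 1.565, 0.157, 0.902, -0.215], TCP at [0.165, 0.603, 0.25] pointing down, gripper open.
Joint ranges: [-3.01, 3.01], [-0.46, 2.08], [-1.47, 1.51], [0.13, 2.56], [-1, 4.14], [0.04, 2.09], [-2.66, 2.66]. Speed limits (rad/s): [2.57, 2.57, 3.14, 3.14, 3.14, 3.14, 3.14].

### API

Orientations are given as a unit quaternion [x, y, z, w].
In Python, from plant import r gives the robot as it stands.
- The arm moves only by the tool move_arm, never from a script. Its argument "targets" is a list that holds one entry, the list of rows, each a list of 7 numbers: the turn, a rotation vector about the world's x, y, z in rad, then the shift along the world's x, y, z in m, then the opening, from 0 (shut) to 1 (fully open). A call has 1 to 5 rows; each row shifts and turns the pose as measured when the row begins; what a row does not reach is not made up. A row lasts 1/10 s, in which the tool goes at most 50 mm and 8.59 degrees, less where a joint would pass 70% of its speed; a pose out of reach is approached as far as the arm can. A call with a gripper value outside its range is refused whole. The fingers move at their own pace and stop on an object; "force" is the grip in N (left out, the last holds). Time passes only in rows, so rows that do not move let the fingers close. It gives the time, the measured TCP pose, the force and the opening at its end, in the units of the state.
- r.get_state(): the state, without advancing time (a new reading comes with each control period).
- r.snapshot(name): name is "scene" or "top" or "wrist"; returns a dict with "frame" (420x560x3 uint8, red, green, blue), "K" (3x3 intrinsics, pixels), "T" (4x4, takes a point from camera to world coordinates). Camera axes: x right, y up, looking along -z (the intrinsics and any distortion apply to the point x, -y, -z); pixel columns grow to the right and rows downward; lengths in m; the calibration is good to about 2 mm. The wrist camera is an equidistant fisheye: a pixel r from the principal point sees the ray r / f radians off the axis. A picture is of the moment at which its call begins. There is no depth.
- r.finish_job(): hands the job in, once; it reports no verdict.
Trained networks look in a picture, given as the dict that the camera call returned (one of the last four; its "shot" number tells which), for a name from the list of things; names that differ only in an ending like _2 or _b are one class to them, and where a whole thing is asked for, a point or a joint stands for the part that bears it (a point fixed in the world has none). Each returns a list of dicts, best first, with "score" (0 to 1); they miss things now and then, are a little off and sometimes report something else, mostly with a low value. They report only what shows in the picture. A call takes as long as a camera call.
- r.find_in(picture, query): "centre" ([row, column] in pixels, amid what is visible of it).
The state is a dict: "clock": time; "q": joint angles; "qd": joint speeds; "joint_torque": joint torques, N m; "tool_pos": TCP position; "eef_rot": TCP orientation; "contact_force": force on the tool from outside, world axes, zero at the start; "moment": the same for the moment, N m; "opening": opening from 0.0 (shut) to 1.0 (fully open).
Only numpy, scipy, OpenCV 4.12 (cv2) and the standard library are available. Lean on these libraries where they do the work, as an engineer would, in place of code of your own. Each camera call takes 0.05 s, during which the arm holds its last target. There are 200 camera calls.

### The job

With the fingertips, push the red-knobbed peg towards the kiln until the yellow safety stop has swung right out from under the lever. Then press the black pad at the lever's long end down smoothly until the lever rests on its rubber bumper, so that the short end raises the kiln's heavy lid and the ring inside can be seen, and finish while still holding the lever fully down. Grip and lift nothing, leave the lever in its cradle, do not touch the kiln or its lid or let the lid drop, and do not disturb the things standing around.

Things in the scene. Friction and masses are not known exactly. Their poses are not given: they have to be found in the camera images.
- lifter: fixed lifter on a plywood board 360 x 170 x 10 mm. Origin on the bench below the lever's pin; x points along the lever from the black pad to the kiln, y left of that, z up. Blue cradle cheeks 125 mm high, within 14 mm in x and 21 mm in y of the origin. Black rubber bumper on the board at x = -110 mm, top 40 mm above the bench. Post of the safety stop at x = -60, y = +55 mm
- bench_lamp: fixed brown lamp between the start and the work: base at the far right, arm rising to 0.61 m above the bench at (0.57, -0.20), from there down to the shade at (0.23, -0.28), 0.3 to 0.53 m high. Keep the arm and gripper off it, e.g. by passing above
- cradle (a point): fixed point where the lever's pin rests, 110 mm above the bench
- stop_pivot (a point): top of the post about which the safety stop turns (fixed, vertical axis), 102 mm above the bench
- stop_peg (a point): centre of the red ball knob (18 mm across, 144 mm above the bench) on the upright steel peg (12 mm thick, free from 102 mm up) at the tail of the yellow safety stop, 58 mm from the stop's pivot. The yellow bar (14 mm wide, 92 to 102 mm high) reaches 73 mm beyond the pivot on the other side, under the lever, and blocks it
- safety_stop (a joint): turn of the stop in rad, 0 to 1.6. At 0 the bar lies across under the lever, peg on the lifter's +y side of its pivot; it grows (clockwise from above) as the peg is pushed to the lifter's +x. At 1.57 the bar is parallel to the lever, peg on the +x side of the pivot; clear of the lever from about 1.15. Light friction (under 2 N at the peg); stays where it is left
- lever_pad (a point): centre of the top of the black round pad (28 mm across) at the lever's long end, 155 mm from the pin and 12 mm above the bar's middle; 122 mm above the bench at the start (lever level), about 47 mm with the lever on its bumper, when it leans about 0.5 rad and has moved about 13 mm nearer the pin. Pressing takes 3 to 8 N, more once on the firm bumper
- lever_pin (a point): centre of the cross pin of the loose aluminium lever (bar 225 x 18 x 10 mm). The pin lies in the open-topped slots of the cradle; the short end, a steel roller 60 mm beyond the pin, lies under the lid's lip. The lever starts level
- kiln: small fixed grey bench kiln, 86 x 150 mm, 118 mm high, 143 mm with its lid, at the +x end of the lifter's board. Its origin and axes are those of the lifter. Its lid is hinged along the far side; the lid and its dark steel lip over the lever's short end are to be raised by the lever alone
- kiln_lid (a joint): opening of the lid in rad: 0 shut; about 0.23 with the lever on its bumper. About 2.5 kg; it falls shut if the lever is let go
- flux_jar: small round jar with a green screw cap, 45 mm wide, 46 mm tall, a loose bystander; origin at the centre of its underside
- film_can: black film can with a grey lid, 33 mm wide, 54 mm tall, a loose bystander; origin at the centre of its underside
- cork_a: cork bung, 41 mm wide, 26 mm tall, a loose bystander; origin at the centre of its underside
- solder_spool: pale spool, 42 mm wide, 22 mm tall, a loose bystander; origin at the centre of its underside
- cork_b: flat cork bung, 46 mm wide, 20 mm tall, a loose bystander; origin at the centre of its underside
- pliers: pliers with red handles lying flat, 46 x 119 x 10 mm, a loose bystander; origin at the centre of its underside

How it is judged:
By the outcome, as a careful person would: the job done as asked, in the order asked, and still so for the second after the job is handed in, while the arm keeps its last pose, push and grip.
It also fails if it takes over 61 s, if anything falls off the work surface, if the arm or the gripper's body presses on something with over 40 N, if the wrist force passes 120 N, or if a joint passes its speed limit or range.

## Working session

There is one attempt and no reset: what is moved stays moved. The work goes in short steps, Python scripts to look and compute and a tool call to move; the robot and the scene stay as the last step left them, time stands still between calls to the robot, and variables do not carry over. Pictures are saved under pics/ and viewed, about 8 in all and at most 12, crops included, and the job is handed in when it is done.

Besides the shell and the picture viewer there is one more tool, called after "Request:" by a JSON object that holds its "fn" and its "kwargs", one argument or row to a line. move_arm: Moves the arm, as the interface text tells. Its arguments: {"type":"object","properties":{"targets":{"type":"array","items":{"type":"array","items":{"type":"array","items":{"type":"number"}}}},"force":{"type":"number"}},"required":["targets"]}

```bash
mkdir -p pics; ls; cat > h.py <<'E'
from plant import r
import numpy as np, cv2
def ray(s,px):
    K,T=np.array(s["K"]),np.array(s["T"]); row,col=px
    d=np.array([(col-K[0,2])/K[0,0],-(row-K[1,2])/K[1,1],-1.])
    return T[:3,3],T[:3,:3]@d
def at_z(s,px,z):
    o,d=ray(s,px); return o+d*(z-o[2])/d[2]
def proj(s,p):
    K,T=np.array(s["K"]),np.array(s["T"]); c=T[:3,:3].T@(np.array(p)-T[:3,3])
    return K[1,1]*c[1]/c[2]+K[1,2], -K[0,0]*c[0]/c[2]+K[0,2]
def save(s,n): cv2.imwrite(f"pics/{n}.png",s["frame"][:,:,::-1])
E
python3 - <<'E'
from h import *
st=r.get_state(); print(st["tool_pos"],st["eef_rot"],r.finger_overhang)
Z=dict(stop_peg=.144,lever_pad=.122,lever_pin=.11,stop_pivot=.102,cradle=.11,kiln=.1,kiln_lid=.143,flux_jar=.046,film_can=.054,cork_a=.02,solder_spool=.022,pliers=.01,bench_lamp=.3)
for n in("scene","top"):
    s=r.snapshot(n); save(s,n); print(n,np.round(s["T"],3).tolist(),np.round(s["K"],1).tolist())
    for q,z in Z.items():
        for f in r.find_in(s,q)[:2]:
            print(q,round(f["score"],2),np.round(f["centre"],1),at_z(s,f["centre"],z).round(3))
E
python3 -c "
import cv2,numpy as np
a=cv2.imread('pics/scene.png');b=cv2.imread('pics/top.png')
"
```

```text
pics
[0.1652647  0.60213309 0.24892664] [ 7.95140109e-01  6.06425097e-01 -6.68050662e-04  6.02128372e-04] 0.011
scene [[-0.665, -0.601, 0.443, 1.09], [0.747, -0.535, 0.395, 0.424], [-0.001, 0.594, 0.805, 1.012], [0.0, 0.0, 0.0, 1.0]] [[532.9, 0.0, 291.5], [0.0, 532.9, 204.9], [0.0, 0.0, 1.0]]
stop_peg 0.67 [207.3 288.8] [ 0.62  -0.002  0.144]
lever_pad 0.84 [185.6 276.6] [ 0.583 -0.071  0.122]
lever_pin 0.75 [184.5 275.6] [ 0.575 -0.081  0.11 ]
lever_pin 0.3 [166.8 230.9] [ 0.604 -0.19   0.11 ]
stop_pivot 0.91 [214.5 274.9] [ 0.631 -0.032  0.102]
cradle 0.9 [218.1 272.2] [ 0.645 -0.026  0.11 ]
cradle 0.38 [207.3 290.6] [ 0.599 -0.016  0.11 ]
kiln 0.69 [221.8 198.4] [ 0.749 -0.14   0.1  ]
kiln_lid 0.79 [205.7 199.6] [ 0.737 -0.141  0.143]
film_can 0.5 [147.4 273. ] [ 0.463 -0.195  0.054]
film_can 0.29 [217.9 275.9] [ 0.612 -0.049  0.054]
cork_a 0.71 [279.7 268.5] [0.722 0.03  0.02 ]
cork_a 0.4 [256.3 336. ] [0.583 0.1   0.02 ]
solder_spool 0.44 [179.  209.9] [ 0.617 -0.26   0.022]
pliers 0.68 [239.9 348.6] [0.526 0.091 0.01 ]
pliers 0.25 [219.1 272.6] [ 0.597 -0.074  0.01 ]
top [[0.00
[... 365 characters left out ...]
.11 ]
stop_pivot 0.88 [223.9 288.9] [ 0.569 -0.072  0.102]
stop_pivot 0.74 [211.9 265.4] [ 0.596 -0.019  0.102]
cradle 0.57 [225.1 291. ] [ 0.565 -0.076  0.11 ]
kiln 0.91 [148.6 319.3] [ 0.744 -0.143  0.1  ]
kiln 0.67 [223.4 295.4] [ 0.57  -0.086  0.1  ]
kiln_lid 0.93 [148.4 319.8] [ 0.732 -0.139  0.143]
flux_jar 0.72 [236.9 362.9] [ 0.545 -0.247  0.046]
film_can 0.59 [274.4 339.1] [ 0.458 -0.188  0.054]
film_can 0.3 [224.3 287.5] [ 0.574 -0.07   0.054]
cork_a 0.71 [220.5 212. ] [0.587 0.111 0.02 ]
cork_a 0.67 [167.  251.6] [0.72  0.016 0.02 ]
solder_spool 0.57 [212.1 368.1] [ 0.607 -0.267  0.022]
pliers 0.57 [250.3 215.2] [0.516 0.103 0.01 ]
bench_lamp 0.63 [251.5 212.8] [0.494 0.075 0.3  ]
```

View pics/scene.png

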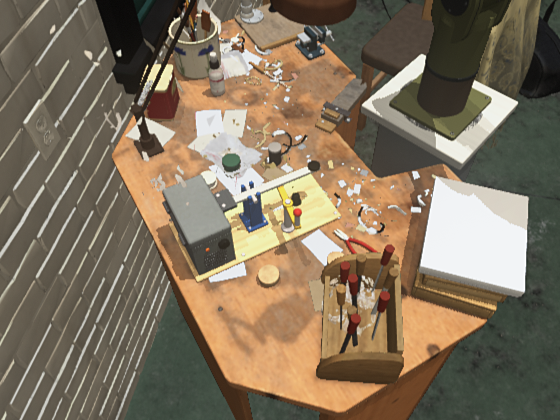

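View pics/top.png

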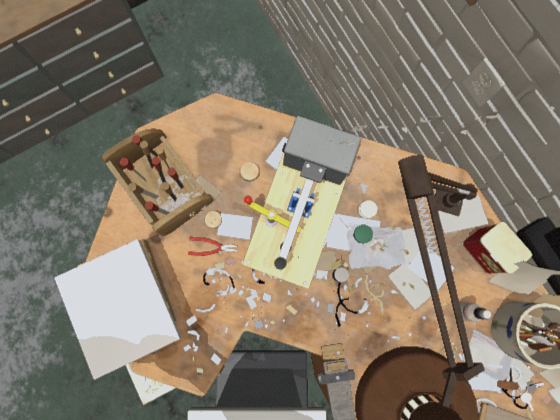

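```bash
python3 - <<'E'
from h import *
S={}
for n in("scene","top"):
    s=S[n]=r.snapshot(n)
    f=s["frame"].astype(int)
    guess={"top":((200,249),(263,280)),"scene":((212,297),(166,313))}[n]
    hsv=cv2.cvtColor(s["frame"],cv2.COLOR_RGB2HSV)
    for nm,g,m in(("knob",guess[0],(f[...,0]>110)&(f[...,1]<70)&(f[...,2]<70)),("pad",guess[1],f.max(2)<75)):
        w=np.zeros(m.shape,bool); w[g[0]-11:g[0]+12,g[1]-11:g[1]+12]=1
        k,l,stt,c=cv2.connectedComponentsWithStats((m&w).astype(np.uint8))
        i=1+np.argmax(stt[1:,4]); px=c[i][::-1]
        print(n,nm,px.round(1),stt[i],at_z(s,px,.144 if nm=="knob" else .122).round(4))
E
python3 - <<'E'
import cv2
a=cv2.imread('pics/scene.png')[140:290,150:350];b=cv2.imread('pics/top.png')[110:290,180:400]
cv2.imwrite('pics/c.png',cv2.vconcat([cv2.resize(a,(700,290*700//387),interpolation=2)[:0],cv2.resize(b,(700,573),interpolation=cv2.INTER_CUBIC)]))
E
```

```text
scene knob [213.1 296.7] [294 210   7   7  27] [0.6205 0.019  0.144 ]
scene pad [165.6 313.5] [308 161  12  10  93] [ 0.4878 -0.0482  0.122 ]
top knob [199.5 247.7] [244 196   8   8  40] [0.617  0.0192 0.144 ]
top pad [262.  280.7] [275 258  11  10  70] [ 0.483  -0.0525  0.122 ]
```

View pics/c.png

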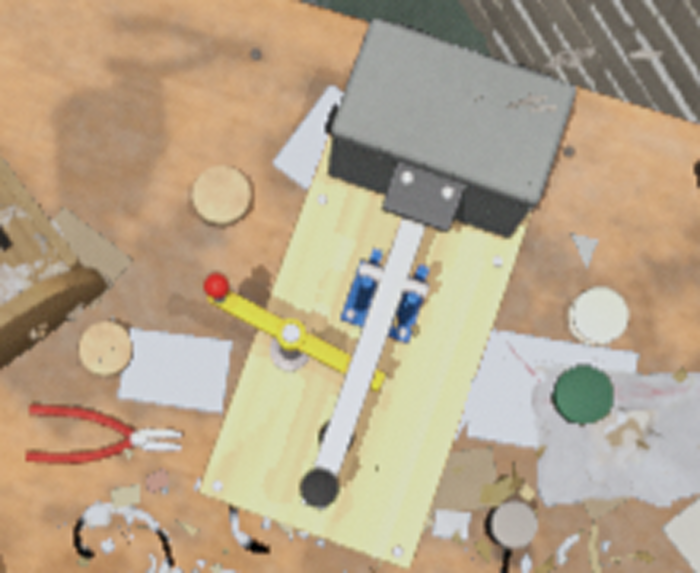

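Top view: red knob at (200,248), black pad at (262,281), kiln upper right, lever running up and to the right. Both cameras agree to about 4 mm, and the pad–knob distance is 151 mm against the nominal 148. I'll raise the arm and start across.

Request:
{"fn": "move_arm", "kwargs": {
  "targets": [
    [[0,0,0,0,0,0.04,0],[0,0,0,0,0,0.04,0],[0,0,-0.11,0.02,-0.03,0.02,0],[0,0,-0.11,0.027,-0.037,0,0],[0,0,-0.11,0.027,-0.037,0,0]]
  ],
  "force": 20
}}

```text
clock: 2.0
tool_pos: [0.2343, 0.5006, 0.352]
eef_rot: [0.883, 0.468, -0.002, -0.004]
contact_force: [1.2, 0.0, 0.1]
opening: 0.574
```

Request:
{"fn": "move_arm", "kwargs": {
  "targets": [
    [[0,0,-0.12,0.027,-0.037,0,0],[0,0,-0.12,0.027,-0.037,0,0],[0,0,-0.12,0.027,-0.037,0,0],[0,0,-0.12,0.027,-0.037,0,0],[0,0,-0.12,0.027,-0.037,0,0]]
  ]
}}

```text
clock: 2.5
tool_pos: [0.3733, 0.3083, 0.354]
eef_rot: [0.985, 0.175, 0.002, -0.006]
contact_force: [0.1, 0.4, -0.2]
opening: 0.117
```

```bash
python3 - <<'E'
from h import *
s=r.snapshot("scene"); save(s,"s2"); t=r.snapshot("top")
for nm,c,z in(("pad",(318,487),.122),("leverend",(410,228),.115),("pivot",(292,330),.102),("knob",(216,286),.144),("stoptip",(377,381),.102)):
    k=220/700; print(nm,at_z(t,(110+c[1]*k,180+c[0]*k),z).round(4))
E
```

```text
pad [ 0.4808 -0.0508  0.122 ]
leverend [ 0.6627 -0.1166  0.115 ]
pivot [ 0.5918 -0.0333  0.102 ]
knob [0.6161 0.0188 0.144 ]
stoptip [ 0.5556 -0.093   0.102 ]
```

View pics/s2.png

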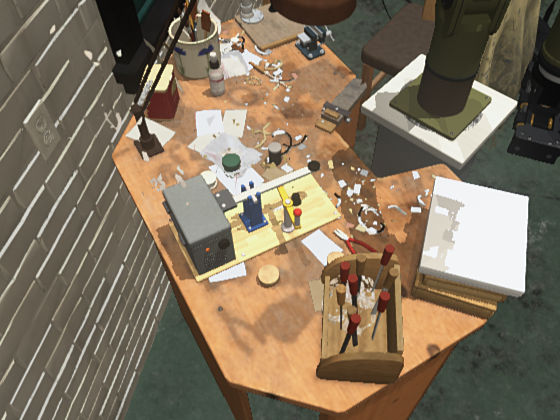

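Nothing is in the way. The lever bears -20°, with the pin near (0.630,-0.104) and the pivot near (0.592,-0.032). Next I go over the point behind the peg.

Request:
{"fn": "move_arm", "kwargs": {
  "targets": [
    [[0,0,-0.1,0.027,-0.037,0,0],[0,0,-0.1,0.027,-0.037,0,0],[0,0,-0.1,0.027,-0.037,0,0],[0,0,-0.1,0.027,-0.037,0,0],[0,0,-0.1,0.027,-0.037,0,0]]
  ]
}}

```text
clock: 3.1
tool_pos: [0.5092, 0.1246, 0.3551]
eef_rot: [0.997, -0.077, 0.004, -0.007]
contact_force: [1.1, 0.8, -0.0]
opening: 0.005
```

Request:
{"fn": "move_arm", "kwargs": {
  "targets": [
    [[0,0,-0.1,0.027,-0.037,0,0],[0,0,-0.1,0.027,-0.037,0,0],[0,0,0,0,0,0,0]]
  ]
}}

```text
clock: 3.4
tool_pos: [0.5677, 0.0432, 0.3555]
eef_rot: [0.983, -0.184, 0.007, -0.005]
contact_force: [-1.5, -0.6, -0.8]
opening: 0.006
```

Request:
{"fn": "move_arm", "kwargs": {
  "targets": [
    [[0,0,0.02,0.011,-0.01,-0.04,0],[0,0,0,0,0,-0.045,0],[0,0,0,0,0,-0.04,0],[0,0,0,0,0,-0.025,0],[0,0,0,0,0,0,0]]
  ]
}}

```text
clock: 3.9
tool_pos: [0.5804, 0.0384, 0.202]
eef_rot: [0.986, -0.169, 0.009, -0.008]
contact_force: [-1.0, 1.2, -0.2]
opening: 0.002
```

```bash
python3 - <<'E'
from h import *
st=r.get_state(); print(st["tool_pos"])
a=r.snapshot("scene")["frame"][100:280,170:400]; b=r.snapshot("wrist")["frame"]
o=cv2.hconcat([cv2.resize(a,(400,300)),cv2.resize(b,(400,300))]); cv2.imwrite("pics/d.png",o[:,:,::-1])
E
```

```text
[0.58035795 0.03837839 0.20200619]
```

View pics/d.png

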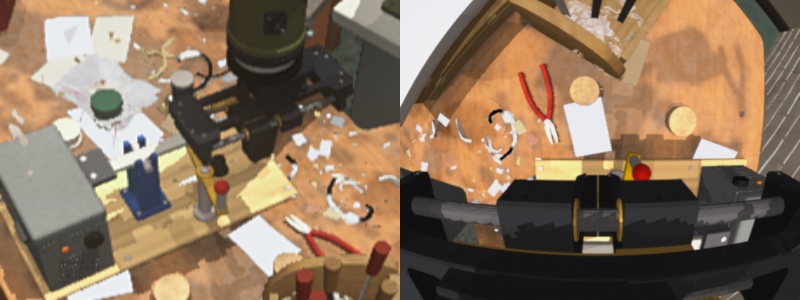

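Wrist and scene views put the closed fingers just behind the knob on the pad side. Descending to peg height.

Request:
{"fn": "move_arm", "kwargs": {
  "targets": [
    [[0,0,0,-0.002,-0.004,-0.035,0],[0,0,0,0,0,-0.03,0],[0,0,0,0,0,-0.012,0],[0,0,0,0,0,0,0]]
  ]
}}

```text
clock: 4.4
tool_pos: [0.5879, 0.0366, 0.1351]
eef_rot: [0.986, -0.167, 0.021, -0.012]
contact_force: [-0.2, 0.5, 0.4]
opening: 0.002
```

Request:
{"fn": "move_arm", "kwargs": {
  "targets": [
    [[0,0,0,-0.002,-0.003,-0.008,0],[0,0,0,0.008,-0.004,0,0],[0,0,0,0.008,-0.003,0,0],[0,0,0,0.008,-0.004,0,0],[0,0,0,0,0,0,0]]
  ]
}}

```text
clock: 4.9
tool_pos: [0.6144, 0.0212, 0.1318]
eef_rot: [0.986, -0.167, 0.025, -0.013]
contact_force: [0.4, -0.8, -0.9]
opening: 0.007
```

Request:
{"fn": "move_arm", "kwargs": {
  "targets": [
    [[0,0,0,0.006,-0.001,-0.003,0],[0,0,0,0.006,-0.003,0,0],[0,0,0,0.005,-0.005,0,0],[0,0,0,0,0,0,0]]
  ]
}}

```text
clock: 5.3
tool_pos: [0.6336, 0.0119, 0.129]
eef_rot: [0.986, -0.167, 0.025, -0.013]
contact_force: [-0.3, -1.1, 0.1]
opening: 0.009
```

```bash
python3 - <<'E'
from h import *
a=r.snapshot("scene")["frame"][100:280,170:400]; b=r.snapshot("wrist")["frame"][140:400,150:500]
o=cv2.hconcat([cv2.resize(a,(400,313),interpolation=2),cv2.resize(b,(400,313),interpolation=2)]); cv2.imwrite("pics/e.png",o[:,:,::-1])
E
```

```text
(no output)
```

View pics/e.png

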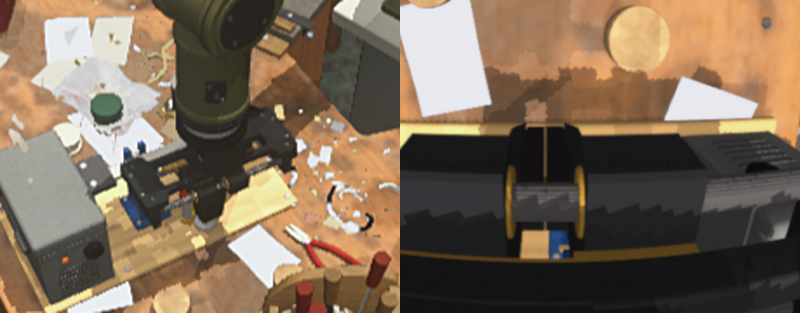

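Scene shows the red knob at (185,200), just ahead of the fingers on the kiln side, being pushed. Continuing round the arc.

Request:
{"fn": "move_arm", "kwargs": {
  "targets": [
    [[0,0,0,0.004,-0.006,0,0],[0,0,0,0.004,-0.006,0,0],[0,0,0,0.003,-0.005,0,0],[0,0,0,0,0,0,0]]
  ]
}}

```text
clock: 5.8
tool_pos: [0.6448, -0.005, 0.1292]
eef_rot: [0.986, -0.166, 0.025, -0.014]
contact_force: [-0.4, -0.3, 0.3]
opening: 0.004
```

Request:
{"fn": "move_arm", "kwargs": {
  "targets": [
    [[0,0,0,0.003,-0.006,0,0],[0,0,0,0.003,-0.006,0,0],[0,0,0,0.001,-0.005,0,0],[0,0,0,0,0,0,0]]
  ]
}}

```text
clock: 6.2
tool_pos: [0.6524, -0.0238, 0.1291]
eef_rot: [0.986, -0.166, 0.025, -0.014]
contact_force: [1.1, -0.6, -0.3]
opening: 0.005
```

Request:
{"fn": "move_arm", "kwargs": {
  "targets": [
    [[0,0,0,0.003,0.012,0.01,0],[0,0,0,0,0,0.05,0],[0,0,0,0,0,0.05,0],[0,0,0,-0.03,0.01,0.04,0],[0,0,0,-0.045,0.015,0,0]]
  ]
}}

```text
clock: 6.7
tool_pos: [0.5847, 0.015, 0.283]
eef_rot: [0.985, -0.167, 0.028, -0.014]
contact_force: [1.0, 0.6, 0.3]
opening: 0.004
```

Request:
{"fn": "move_arm", "kwargs": {
  "targets": [
    [[0,0,0,-0.045,0.015,0,0],[0,0,0,-0.045,0.01,0,0],[0,0,0,-0.045,0.01,0,0],[0,0,0,-0.02,0.01,0,0],[0,0,0,0,0,0,0]]
  ]
}}

```text
clock: 7.2
tool_pos: [0.42, 0.068, 0.2889]
eef_rot: [0.986, -0.162, 0.03, -0.018]
contact_force: [-0.2, 0.0, 0.2]
opening: 0.006
```

```bash
python3 - <<'E'
from h import *
a=r.snapshot("scene")["frame"][130:280,170:370]; b=r.snapshot("top")["frame"][110:290,180:400]
o=cv2.hconcat([cv2.resize(a,(400,300),interpolation=2),cv2.resize(b,(367,300),interpolation=2)]); cv2.imwrite("pics/f.png",o[:,:,::-1])
E
```

```text
(no output)
```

View pics/f.png

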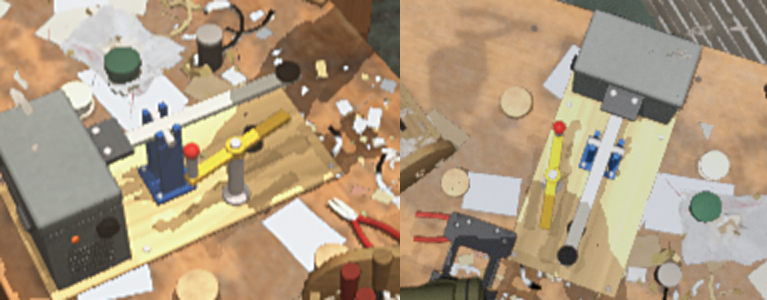

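The stop sits at about 1.34 rad, nearly parallel to the lever and well clear (bar from (547,225) to (559,128) in the right-hand panel). The lever is level and the bystanders haven't moved. Now going over the pad and tilting the tool to suit the lever's lean.

Request:
{"fn": "move_arm", "kwargs": {
  "targets": [
    [[-0.033,-0.055,0,0.015,-0.03,0,0],[-0.033,-0.055,0,0.015,-0.03,0,0],[-0.033,-0.055,0,0.015,-0.03,-0.02,0],[-0.03,-0.055,0,0.015,-0.027,-0.02,0],[0,0,0,0,0,0,0]]
  ]
}}

```text
clock: 7.8
tool_pos: [0.4977, -0.0559, 0.2516]
eef_rot: [0.974, -0.158, 0.163, 0.03]
contact_force: [-0.7, -0.0, 0.1]
opening: 0.006
```

Request:
{"fn": "move_arm", "kwargs": {
  "targets": [
    [[0,0,0,-0.017,0.006,-0.03,0],[0,0,0,0,0,-0.035,0],[0,0,0,0,0,-0.01,0],[0,0,0,0,0,0,0]]
  ]
}}

```text
clock: 8.2
tool_pos: [0.4922, -0.048, 0.2046]
eef_rot: [0.975, -0.16, 0.148, 0.029]
contact_force: [-0.3, 0.5, -0.2]
opening: 0.005
```

```bash
python3 - <<'E'
from h import *
st=r.get_state(); R=__import__("scipy.spatial.transform",fromlist=["x"]).Rotation.from_quat(st["eef_rot"]).as_matrix()
tip=st["tool_pos"]+R[:,2]*.011; print(st["tool_pos"],tip,R[:,2],st["contact_force"],st["q"])
a=r.snapshot("scene")["frame"][100:250,200:400]; b=r.snapshot("wrist")["frame"]
o=cv2.hconcat([cv2.resize(a,(400,300),interpolation=2),cv2.resize(b,(400,300),interpolation=2)]); cv2.imwrite("pics/g.png",o[:,:,::-1])
E
```

```text
[ 0.4921761  -0.04795132  0.20460128] [ 0.4952596  -0.04910218  0.1941052 ] [ 0.2803181  -0.1046234  -0.95418851] [-0.33690042  0.49118607 -0.22409787] [-0.25042438  0.55679597  0.26882913  2.27810954 -0.54053961  0.04788234
  0.17058044]
```

View pics/g.png

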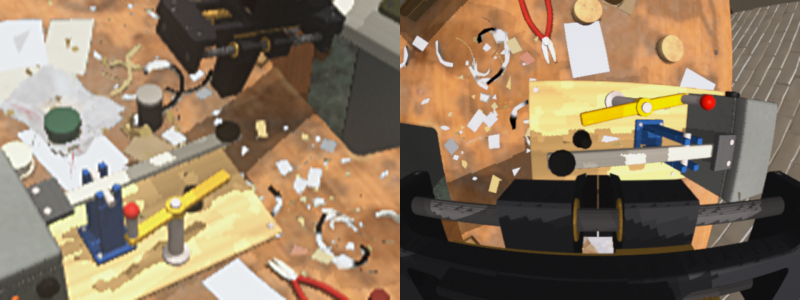

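Wrist joint q6 is at its range end (0.048, limit 0.04), so this tilt can't be reached there. I'll tilt less and continue.

Request:
{"fn": "move_arm", "kwargs": {
  "targets": [
    [[0.034,0.095,0,0,0,0,0],[0.034,0.095,0,-0.005,0,-0.01,0],[0,0,0,-0.004,-0.002,-0.02,0],[0,0,0,0,0,0,0]]
  ]
}}

```text
clock: 8.7
tool_pos: [0.4848, -0.0502, 0.1782]
eef_rot: [0.986, -0.16, 0.049, 0.011]
contact_force: [-0.8, -1.1, 0.3]
opening: 0.002
```

```bash
cat >> h.py <<'E'
from scipy.spatial.transform import Rotation
def tip():
    st=r.get_state(); z=Rotation.from_quat(st["eef_rot"]).as_matrix()[:,2]
    t=np.array(st["tool_pos"])+z*.011; d=t-[.63,-.104,0]; u=np.array([.94,-.342,0]);v=np.array([.342,.94,0])
    print("tip",t.round(4),"local",(d@u).round(4),(d@v).round(4),"tilt u,v",(z@u).round(3),(z@v).round(3),"F",np.round(st["contact_force"],1),"q6",round(st["q"][5],3),st["clock"])
E
python3 -c "
from h import *
tip()"
```

```text
tip [ 0.4859 -0.0506  0.1672] local -0.1537 0.0009 tilt u,v 0.1 -0.003 F [-0.8 -1.1  0.3] q6 0.329 8.7
```

Request:
{"fn": "move_arm", "kwargs": {
  "targets": [
    [[0,0,0,-0.001,0,-0.015,0],[0,0,0,0,0,-0.013,0],[0,0,0,0,0,-0.006,0],[0,0,0,0,0,-0.005,0],[0,0,0,0,0,-0.004,0]]
  ]
}}

```text
clock: 9.2
tool_pos: [0.4874, -0.0501, 0.1388]
eef_rot: [0.986, -0.159, 0.053, 0.011]
contact_force: [0.1, -0.8, 0.1]
opening: 0.005
```

```bash
python3 -c "
from h import *
tip()"
```

```text
tip [ 0.4885 -0.0505  0.1279] local -0.1513 0.0019 tilt u,v 0.109 -0.001 F [ 0.1 -0.8  0.1] q6 0.203 9.2
```

Request:
{"fn": "move_arm", "kwargs": {
  "targets": [
    [[0.007,0.019,0,-0.003,-0.002,-0.003,0],[0.007,0.019,0,-0.001,0,-0.004,0],[0.007,0.019,0,0,0,-0.004,0],[0.007,0.019,0,0,0,-0.004,0],[0,0,0,0,0,-0.004,0]]
  ]
}}

```text
clock: 9.7
tool_pos: [0.4831, -0.052, 0.1201]
eef_rot: [0.987, -0.159, 0.01, 0.002]
contact_force: [-1.5, 0.9, 4.7]
opening: 0.004
```

```bash
python3 -c "
from h import *
tip()"
```

```text
tip [ 0.4834 -0.052   0.1091] local -0.1556 -0.0013 tilt u,v 0.021 0.0 F [-1.5  0.9  4.7] q6 0.303 9.7
```

Contact was at about 0.12 m as expected, and the pad has moved 13 mm down at 4.7 N. Continuing smoothly along the arc.

Request:
{"fn": "move_arm", "kwargs": {
  "targets": [
    [[0,0,0,0,0,-0.005,0],[0,0,0,0,0,-0.005,0],[0.003,0.009,0,0,0,-0.005,0],[0.003,0.009,0,0,0,-0.005,0],[0,0,0,0.001,0,-0.005,0]]
  ]
}}

```text
clock: 10.2
tool_pos: [0.4849, -0.0523, 0.0944]
eef_rot: [0.987, -0.159, -0.001, -0.0]
contact_force: [-1.5, -0.0, 5.1]
opening: 0.008
```

```bash
python3 -c "
from h import *
tip()"
```

```text
tip [ 0.4849 -0.0523  0.0834] local -0.1541 -0.001 tilt u,v -0.002 0.0 F [-1.5 -0.   5.1] q6 0.283 10.2
```

Request:
{"fn": "move_arm", "kwargs": {
  "targets": [
    [[0,0,0,0.001,0,-0.005,0],[0,0,0,0.001,0,-0.005,0],[0,0,0,0.001,0,-0.005,0],[0,0,0,0.001,0,-0.005,0],[0,0,0,0.001,0,-0.004,0]]
  ]
}}

```text
clock: 10.7
tool_pos: [0.4915, -0.054, 0.0693]
eef_rot: [0.987, -0.16, -0.001, 0.0]
contact_force: [-0.8, -0.1, 4.6]
opening: 0.009
```

```bash
python3 -c "
from h import *
tip()
a=r.snapshot('scene')['frame'][130:280,170:370]; b=r.snapshot('top')['frame'][110:290,180:400]
cv2.imwrite('pics/i.png',cv2.hconcat([cv2.resize(a,(400,300),interpolation=2),cv2.resize(b,(367,300),interpolation=2)])[:,:,::-1])"
```

```text
tip [ 0.4915 -0.054   0.0583] local -0.1473 -0.0004 tilt u,v -0.001 -0.001 F [-0.8 -0.1  4.6] q6 0.238 10.7
```

View pics/i.png

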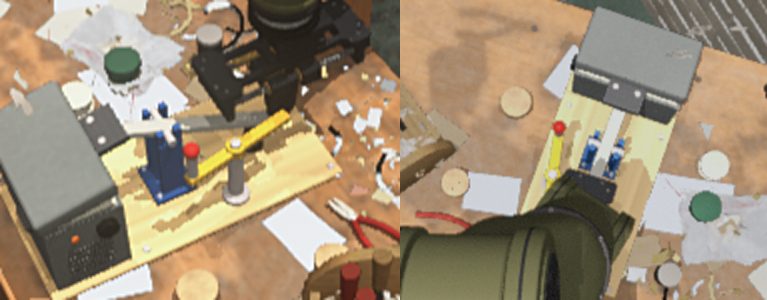

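The lid is lifting: a gap shows at (600,85) in the right-hand panel. The lever is in its cradle and the stop is clear. Now down onto the bumper in small steps.

Request:
{"fn": "move_arm", "kwargs": {
  "targets": [
    [[0,0,0,0,0,-0.003,0],[0,0,0,0,0,-0.003,0]]
  ]
}}

```text
clock: 11.0
tool_pos: [0.4935, -0.0549, 0.0635]
eef_rot: [0.987, -0.161, 0.001, 0.001]
contact_force: [0.5, -0.5, 5.1]
opening: 0.004
```

Request:
{"fn": "move_arm", "kwargs": {
  "targets": [
    [[0,0,0,0,0,-0.003,0],[0,0,0,0,0,-0.003,0]]
  ]
}}

```text
clock: 11.2
tool_pos: [0.4953, -0.0556, 0.0586]
eef_rot: [0.987, -0.161, 0.003, 0.001]
contact_force: [-4.3, 0.4, 35.6]
opening: 0.004
```

Request:
{"fn": "move_arm", "kwargs": {
  "targets": [
    [[0,0,0,0,0,0,0],[0,0,0,0,0,0,0]]
  ]
}}

```text
clock: 11.4
tool_pos: [0.495, -0.0556, 0.0597]
eef_rot: [0.987, -0.161, 0.003, 0.001]
contact_force: [-1.9, -0.7, 3.2]
opening: 0.005
```

Request:
{"fn": "move_arm", "kwargs": {
  "targets": [
    [[0,0,0,0,0,-0.002,0],[0,0,0,0,0,-0.001,0]]
  ]
}}

```text
clock: 11.6
tool_pos: [0.4953, -0.0557, 0.059]
eef_rot: [0.987, -0.161, 0.004, 0.0]
contact_force: [-2.7, 0.1, 17.4]
opening: 0.002
```

```bash
python3 -c "
from h import *
tip()
a=r.snapshot('scene')['frame'][130:280,170:370]; b=r.snapshot('top')['frame'][110:290,180:400]
cv2.imwrite('pics/j.png',cv2.hconcat([cv2.resize(a,(400,300),interpolation=2),cv2.resize(b,(367,300),interpolation=2)])[:,:,::-1]);tip()"
```

```text
tip [ 0.4954 -0.0557  0.048 ] local -0.1431 -0.0006 tilt u,v 0.008 0.001 F [-2.7  0.1 17.4] q6 0.205 11.6
tip [ 0.4953 -0.0556  0.048 ] local -0.1431 -0.0006 tilt u,v 0.008 0.001 F [-3.3  0.1 17.6] q6 0.205 11.7
```

View pics/j.png

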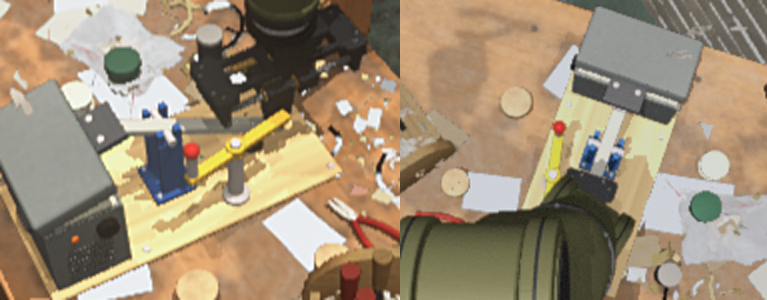

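```bash
python3 -c "
from h import *
tip(); print(r.get_state()['moment']); print(r.finish_job()); tip()"
```

```text
tip [ 0.4953 -0.0556  0.048 ] local -0.1431 -0.0006 tilt u,v 0.008 0.001 F [-3.3  0.1 17.6] q6 0.205 11.7
[0.00562049 0.55761981 0.06599344]
the job is handed in; nothing more can be done
None
the job is handed in; nothing more can be done
```

I pushed the red-knobbed peg round with the closed fingertips until the safety stop was clear of the lever. Then I pressed the black pad down onto the bumper in small steps and handed the job in at about 12 s, still holding it.

**Last checks**
- **Stop:** it measured about 1.34 rad in the top picture, past the 1.15 needed to clear the lever.
- **Lever:** the fingertips ended at z = 48 mm over the pad (47 mm expected). They held a steady 17.5 N, against about 5 N while the lever was moving, so I take it to be on the bumper.
- **Lid and surroundings:** the pictures show the lid's front edge raised and the lever in its cradle. The bystanders I could see had not moved.

**What went less well**
- **Tilt:** I had to drop the planned tool tilt because wrist joint q6 reached the end of its range, so I pressed with the tool nearly upright.
- **Force:** first contact with the bumper peaked at about 35 N. Easing off dropped it to about 3 N for 0.2 s, with the tool 1 mm higher, before I set the final hold.
- **Not checked:** I did not measure the lid's angle or see the ring. In the last picture the gripper hid the pad and bumper.

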